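# Hold a hand magnifier over the covered culture dish

## Robot

A 7-joint arm with a two-finger parallel gripper is mounted at the origin on a cart in front of the work surface, level with it; the furniture and walls round the work are solid. World frame = base frame: x ahead of the robot, y to its left, z up, the work surface at z = 0. Lengths are in m, angles in rad, forces in N, time in s.
With the tool pointing down it reaches from about 0.4 to 0.85 m from the base axis. Payload 10.4 kg.
Tool frame: the origin (TCP) lies midway between the tips of the shut fingers; the grasp point (between the pads) lies 19 mm behind it; z points along the fingers, y is the line along which they close (so a half turn about z gives the same grasp; the last joint's range is limited). The gripper opens to 87 mm and grips with 3 to 60 N. Pads are 19 mm wide; open, the fingers measure 117 mm over their backs; the gripper's body (75 mm by 190 mm) begins 51 mm behind the grasp point.
Start: joints at [-1.127, 0.332, -0.065, 1.46, 0.022, 1.35, -0.088], TCP at [0.281, 0.558, 0.196] pointing down, gripper open.
Joint ranges: [-2.6, 2.6], [-0.5, 2.12], [-1.47, 1.34], [0.16, 2.42], [-1.27, 4.41], [0.06, 2.06], [-2.6, 2.6]. Speed limits (rad/s): [2.22, 2.22, 2.79, 2.79, 3.14, 3.14, 3.14].

## Interface

Orientations are given as a unit quaternion [x, y, z, w].
In Python, from bench import r gives the robot as it stands.
- The arm moves only by the tool arm_command, never from a script. Its arguments are lists of equal length, an entry for each row: "xyz": the shift along the world's x, y, z in m, a list of three; "rot": the turn, a rotation vector about the world's x, y, z in rad, a list of three. In form: {"xyz": [[tx, ty, tz], ...], "rot": [[ax, ay, az], ...]}. A call has 1 to 20 rows; each row is the pose to reach, as a shift and turn from the pose commanded when the call began; what a row does not reach only later rows make up. A row lasts 1/12 s, in which the tool goes at most 41.7 mm and 7.16 degrees, less where a joint would pass 70% of its speed; a pose out of reach is approached as far as the arm can. A call with a gripper value outside its range is refused whole. "grip" is the opening, from 0 (shut) to 1 (fully open), set as the call begins (left out, the last holds). The fingers move at their own pace and stop on an object; "squeeze" is the grip in N (left out, the last holds). Time passes only in rows, so rows that repeat a pose let the fingers close. It gives the time, the measured TCP pose, the force, the opening and the grip force at its end, in the units of the state.
- r.read_state(): the state, without advancing time (a new reading comes with each control period).
- r.camera(name): name is "scene" or "top" or "wrist"; returns the picture (400x640x3 uint8, red, green, blue); there is no depth.
- r.camera_model(name): a dict with "fx", "fy", "cx", "cy" (pixels), "T" (4x4, takes a point from camera to world coordinates). Camera axes: x right, y up, looking along -z (the intrinsics and any distortion apply to the point x, -y, -z); pixel columns grow to the right and rows downward; lengths in m; the calibration is good to about 2 mm. A picture is of the moment at which its call begins: read the wrist's pose just before it. camera_model takes no time and is no camera call; for the wrist camera it gives the pose at the moment of the call.
- r.close_job(): hands the job in; it is judged then, once.
Trained networks look in the newest picture that a camera, given by its name, has taken for a name from the list of things; names that differ only in an ending like _2 or _b are one class to them, and where a whole thing is asked for, a point or a joint stands for the part that bears it (a point fixed in the world has none). Each returns a list of dicts, best first, with "conf" (0 to 1); they miss things now and then, are a little off and sometimes report something else, mostly with a low value. They report only what shows in the picture. A call takes as long as a camera call. They do not tell look-alikes from the thing itself.
- r.look_for(label, camera): "at" ([x, y, z] in m, in the coordinates of the camera as it stood for that picture, good to about 4 mm: the middle of the surface that is visible of it).
- r.spot_point(label, camera): "at" ([x, y, z] in m, in the coordinates of the camera as it stood for that picture, good to about 4 mm: a listed point, or the origin of a listed thing).
The state is a dict: "time": time; "joint_positions": joint angles; "joint_vel": joint speeds; "joint_torque": joint torques, N m; "ee_pos": TCP position; "eef_rot": TCP orientation; "ft_force": force on the tool from outside, world axes, zero at the start; "torque": the same for the moment, N m; "width": finger opening in m; "grip_force": force on a finger pad.
Only numpy, scipy, OpenCV 4.12 (cv2) and the standard library are available. Lean on these libraries where they do the work, as an engineer would, in place of code of your own. Each camera call takes 0.05 s, during which the arm holds its last target. There are 200 camera calls.

## Task

There is a matchbox lying on one of the two petri dishes: take it off and lay it flat on the bare bench, well clear of both dishes. Then pick up the hand magnifier by its handle, carry it up and over the tube rack, and finish holding it still and level above the dish that was under the matchbox, the lens centred over the dish and about 20 mm above its lid without ever touching it. Stay holding it there: do not put it down or let go; leave the dishes, rack, flask and dropper bottle where they stand.

Things in the scene. Friction and masses are not known exactly. Their poses are not given: they have to be found in the camera images.
- dish: round white-grey closed petri dish on which the matchbox lies at the start, one of two alike standing to the left of the rack (which of the two places is drawn anew); 91 mm diameter, its lid 16 mm above the bench. Origin: centre of its underside, z up. Loose, 0.15 kg.
- other_dish: the other petri dish, same shape and size, bare; origin: centre of its underside. A bystander, loose. The bench top (front edge 0.36 m ahead of the robot's axis, right edge 0.36 m to its right) is bare from the front edge to 0.62 m ahead and from 0.4 m left to the right edge, but for the things listed here.
- matchbox: closed matchbox, yellow top and brown sides, 36 mm along its x, 53 mm along its y, 16 mm high, about 0.03 kg; origin: centre of its underside, z up. At the start it lies flat on the dish, roughly in the middle, underside 16 mm above the bench.
- magnifier: hand magnifier lying flat on the bench to the right of the rack: round steel-rimmed glass lens, 80 mm outer diameter and 12 mm thick, with a straight black handle. Its z is the lens axis, up; its handle runs along its -x, which points roughly towards the robot. Origin: on the lens axis, at the rim's underside (bench level). The whole is 16 mm high at the handle and reaches to 148 mm from the lens axis. About 0.12 kg, its centre of mass about 75 mm from the lens axis.
- lens_center (a point): middle of the lens, on its axis, 6 mm above the magnifier's origin, which is the underside of the rim
- handle_grip (a point): point in the middle of the handle, 80 mm from the lens axis along the magnifier's -x and 8 mm above the bench; the handle there is 18 mm wide (across the magnifier's y) and 16 mm high and it is straight from 53 to 148 mm from the lens axis
- rack: empty white plastic tube rack standing between the magnifier and the dishes, 219 mm long (its y, which points roughly away from or towards the robot), 77 mm wide (its x), 71 mm high; origin: centre of its underside. A bystander, loose.
- flask: conical flask with black stopper, 69 mm diameter, 143 mm high, behind the far end of the rack; origin: centre of its underside. A bystander, loose.
- dropper_bottle: brown dropper bottle, 37 mm diameter, 102 mm high, behind the magnifier; origin: centre of its underside. A bystander, loose.
Not all that is in view belongs to the job. Leave any purple look-alike of the matchbox alone.

How it is judged:
By the outcome, as a careful person would: the job done as asked, in the order asked, and still so for the second after the job is handed in, while the arm keeps its last pose, push and grip.
It also fails if it takes over 66 s, if anything falls off the work surface, if the arm or the gripper's body presses on something with over 40 N, if the wrist force passes 120 N, or if a joint passes its speed limit or range.

## Working session

There is one attempt and no reset: what is moved stays moved. The work goes in short steps, Python scripts to look and compute and a tool call to move; the robot and the scene stay as the last step left them, time stands still between calls to the robot, and variables do not carry over. Pictures are saved under pics/ and viewed, at most 10 in all, crops included, and the job is handed in when it is done.

Besides the shell and the picture viewer there is one more tool, called as name(argument=value, ...) on one line, values as JSON. arm_command: Moves the arm, as the interface text tells. Its arguments: {"type":"object","properties":{"xyz":{"type":"array"},"rot":{"type":"array"},"grip":{"type":"number"},"squeeze":{"type":"number"}},"required":["xyz","rot"]}

```bash
mkdir -p pics; ls
cat > h.py <<'E'
from bench import r
import numpy as np, cv2
def snap(cam,fn=None,crop=None,scale=1):
    im=r.camera(cam)
    if fn:
        o=im if crop is None else im[crop[1]:crop[3],crop[0]:crop[2]]
        cv2.imwrite('pics/'+fn,cv2.resize(o[...,::-1],None,fx=scale,fy=scale))
    return im
def w(cm,p): return (cm['T']@np.r_[p,1])[:3]
def px(cm,P):
    q=np.linalg.inv(cm['T'])@np.r_[P,1]; return cm['cx']+cm['fx']*q[0]/-q[2], cm['cy']+cm['fy']*-q[1]/-q[2]
def ray(cm,u,v,z):
    d=np.array([(u-cm['cx'])/cm['fx'],-(v-cm['cy'])/cm['fy'],-1]); D=cm['T'][:3,:3]@d; o=cm['T'][:3,3]
    return o+D*(z-o[2])/D[2]
E
python3 - <<'E'
from h import *
for cam in ('top','scene'):
    cm=r.camera_model(cam); print(cam,{k:v for k,v in cm.items() if k!='T'},cm['T'].round(3).tolist())
    snap(cam,cam+'0.png')
    for l in ['matchbox','dish','magnifier','lens_center','handle_grip','rack','flask','dropper_bottle']:
        for d in r.spot_point(l,cam)[:3]:
            P=w(cm,d['at']); print(l,round(d['conf'],2),P.round(3),np.round(px(cm,P)))
s=r.read_state(); print(s['time'],s['ee_pos'],s['eef_rot'],s['width'])
E
```

```text
pics
top {'fx': 452.6760934965172, 'fy': 452.6760934965172, 'cx': 321.93415848349696, 'cy': 198.53340912014613} [[0.015, 0.997, -0.081, 0.475], [-1.0, 0.015, -0.002, 0.025], [-0.0, 0.081, 0.997, 1.292], [0.0, 0.0, 0.0, 1.0]]
matchbox 0.75 [0.456 0.122 0.003] [288. 242.]
matchbox 0.72 [ 0.602 -0.107  0.   ] [369. 192.]
matchbox 0.56 [0.579 0.196 0.016] [262. 198.]
dish 0.96 [0.576 0.188 0.004] [265. 199.]
magnifier 0.57 [ 0.596 -0.286  0.005] [431. 194.]
lens_center 0.72 [ 0.597 -0.284  0.006] [431. 194.]
handle_grip 0.9 [ 0.518 -0.271  0.01 ] [427. 222.]
handle_grip 0.68 [0.578 0.192 0.003] [264. 198.]
rack 0.56 [ 0.502  0.011 -0.   ] [327. 226.]
flask 0.88 [ 0.701  0.029 -0.002] [322. 157.]
dropper_bottle 0.73 [ 0.727 -0.245  0.002] [417. 149.]
scene {'fx': 388.22394650709026, 'fy': 388.22394650709026, 'cx': 316.1318755111897, 'cy': 205.1512878225513} [[0.868, 0.287, -0.406, 0.116], [-0.497, 0.51, -0.702, -0.793], [0.006, 0.811, 0.585, 0.725], [0.0, 0.0, 0.0, 1.0]]
matchbox 0.62 [0.576 0.196 0.018] [287. 186.]
matchbox 0.48 [ 0.6   -0.106 -0.001] [343. 240.]
matchbox 0.44 [0.455 0.124 0.003] [263. 212.]
dish 0.83 [0.576 0.187 0.002] [289. 192.]
magnifier 0.66 [ 0.592 -0.28   0.002] [377. 280.]
handle_grip 0.93 [ 0.518 -0.268  0.008] [350. 286.]
rack 0.71 [0.5   0.009 0.003] [293. 228.]
flask 0.78 [ 0.7    0.028 -0.002] [346. 206.]
flask 0.37 [0.501 0.008 0.001] [293. 228.]
dropper_bottle 0.77 [ 0.724 -0.245 -0.001] [409. 255.]
0.9 [0.28126211 0.55817293 0.19596931] [ 2.31284600e-01  9.72886135e-01  4.67867824e-05 -1.00704342e-06] 0.08680895477294531
```

View top.

Run:
```python
import cv2
a=cv2.imread('pics/top0.png')[120:300,200:480]
cv2.imwrite('pics/top0c.png',cv2.resize(a,None,fx=2.8,fy=2.8,interpolation=cv2.INTER_CUBIC))
```

```text
(no output)
```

View pics/scene0.png

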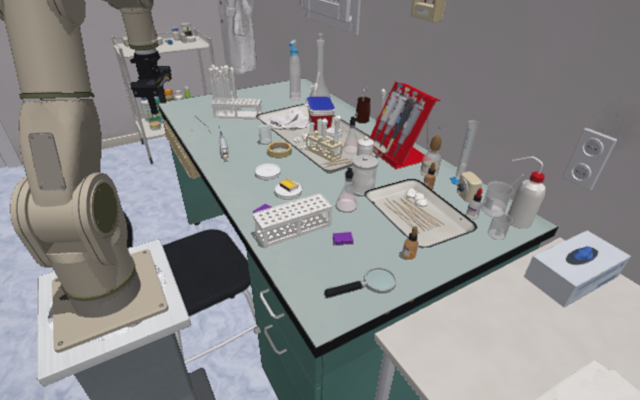

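View pics/top0c.png

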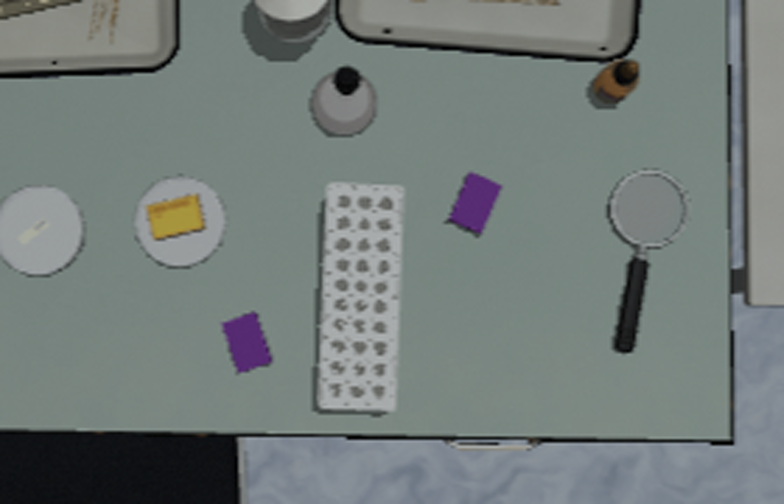

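Candidates for the matchbox are the yellow box on the dish (top px 262,198), a purple box (288,242) and a purple box (369,192). I choose the yellow one on the right-hand dish; the dish at about (214,202) is bare. Next I'll measure angles and outlines.

```bash
cat > m.py <<'E'
from h import *
def box(im,cm,z=0.032):
    hsv=cv2.cvtColor(im,cv2.COLOR_RGB2HSV)
    m=cv2.inRange(hsv,(20,120,120),(35,255,255))
    n,l,st,c=cv2.connectedComponentsWithStats(m); 
    i=1+np.argmax(st[1:,4]); ys,xs=np.where(l==i)
    P=np.array([ray(cm,x,y,z)[:2] for x,y in zip(xs,ys)])
    rc=cv2.minAreaRect((P*1000).astype(np.float32)); return st[i].tolist(),P.mean(0),rc,P
E
python3 - <<'E'
from m import *
cm=r.camera_model('top'); im=cv2.imread('pics/top0.png')[...,::-1].copy()
st,c,rc,P=box(im[:,:],cm); print(st,c.round(4),rc, np.round(cv2.boxPoints(rc)))
g=cv2.cvtColor(im,cv2.COLOR_RGB2GRAY)
sub=np.zeros_like(g); sub[205:255,412:438]=(g[205:255,412:438]<60)*255
ys,xs=np.where(sub>0); P=np.array([ray(cm,x,y,0.014)[:2] for x,y in zip(xs,ys)])
v=cv2.fitLine(P.astype(np.float32),cv2.DIST_L2,0,.01,.01).ravel(); print('handle',len(P),v, P.min(0),P.max(0),np.degrees(np.arctan2(v[1],v[0])))
# dishes: bright discs
for x0,x1 in ((195,233),(245,284)):
    m=np.zeros_like(g); hs=cv2.cvtColor(im,cv2.COLOR_RGB2HSV)
    s=(hs[...,1]<22)&(g>140); y=(hs[...,0]>18)&(hs[...,0]<36)&(hs[...,1]>60); m[180:225,x0:x1]=((s|y)*255)[180:225,x0:x1]
    ct=max(cv2.findContours(m,0,1)[0],key=cv2.contourArea); (u,vv),rad=cv2.minEnclosingCircle(ct); print('dish',u,vv,rad,cv2.contourArea(ct),ray(cm,u,vv,.016).round(4), rad*1.276/452)
for cam in('top','scene'):
    r.camera(cam); cc=r.camera_model(cam)
    print([(round(d['conf'],2),w(cc,d['at']).round(3)) for d in r.spot_point('other_dish',cam)])
    print([(round(d['conf'],2),w(cc,d['at']).round(3)) for d in r.look_for('dish',cam)])
E
```

```text
[253, 190, 20, 15, 201] [0.5793 0.1928] ((579.91552734375, 193.2052459716797), (33.272918701171875, 49.30229949951172), 13.900132179260254) [[558. 213.]
 [570. 165.]
 [602. 173.]
 [590. 221.]]
handle 237 [ 0.984079   -0.17773174  0.4978081  -0.26440087] [ 0.4525392 -0.2820366] [ 0.56241094 -0.24793187] -10.237667
dish 214.0 202.0 15.811488151550293 702.0 [0.5649 0.3314 0.016 ] 0.044635970976500385
dish 263.9225769042969 198.25045776367188 16.018524169921875 720.0 [0.5776 0.1906 0.016 ] 0.04522043548854052
[(0.82, array([0.566, 0.336, 0.   ]))]
[(0.83, array([0.57 , 0.187, 0.02 ]))]
[(0.65, array([ 0.568,  0.333, -0.005]))]
[(0.83, array([0.56 , 0.165, 0.015]))]
```

arm_command(xyz=[[0.298, -0.366, -0.046], [0.298, -0.366, -0.046], [0.298, -0.366, -0.046], [0.298, -0.366, -0.046], [0.298, -0.366, -0.046], [0.298, -0.366, -0.046], [0.298, -0.366, -0.046], [0.298, -0.366, -0.046], [0.298, -0.366, -0.046], [0.298, -0.366, -0.046], [0.298, -0.366, -0.046], [0.298, -0.366, -0.046], [0.298, -0.366, -0.046], [0.298, -0.366, -0.046], [0.298, -0.366, -0.046], [0.298, -0.366, -0.046], [0.298, -0.366, -0.046], [0.298, -0.366, -0.046]], rot=[[0, 0, -0.859], [0, 0, -0.859], [0, 0, -0.859], [0, 0, -0.859], [0, 0, -0.859], [0, 0, -0.859], [0, 0, -0.859], [0, 0, -0.859], [0, 0, -0.859], [0, 0, -0.859], [0, 0, -0.859], [0, 0, -0.859], [0, 0, -0.859], [0, 0, -0.859], [0, 0, -0.859], [0, 0, -0.859], [0, 0, -0.859], [0, 0, -0.859]], grip=0.7)

```text
time: 2.7
ee_pos: [0.5788, 0.1932, 0.1502]
eef_rot: [0.615, 0.789, 0.0, -0.0]
ft_force: [0.2, -0.1, -0.2]
width: 0.061
grip_force: 0.0
```

Run:
```python
from m import *
s=r.read_state(); cm=r.camera_model('wrist'); im=snap('wrist','w1.png'); print(s['time'],s['ee_pos'],s['eef_rot'],s['joint_positions'],cm['fx'],cm['T'][:3,3])
st,c,rc,P=box(im,cm); print(st,c.round(4),rc,np.round(cv2.boxPoints(rc)))
for l in('matchbox','dish'):
  for d in r.spot_point(l,'wrist')[:3]: P=w(cm,d['at']); print(l,d['conf'],P.round(4),np.round(px(cm,P)))
```

```text
2.7 [0.57880571 0.19324716 0.15015799] [ 6.14735961e-01  7.88732932e-01  2.30947736e-04 -8.02303587e-05] [-0.63280732  0.32962011  0.29393888  1.58031831 -0.0995144   1.24604149
 -0.07535127] 306.23607500223915 [0.56272481 0.2582029  0.33771002]
[305, 161, 33, 48, 667] [0.5761 0.2035] ((579.1613159179688, 195.40391540527344), (32.69064712524414, 48.94420623779297), 14.117284774780273) [[557. 215.]
 [569. 168.]
 [601. 176.]
 [589. 223.]]
matchbox 0.81 [0.581  0.1985 0.0149] [323. 179.]
matchbox 0.6 [0.4524 0.1185 0.0005] [198. 216.]
```

View pics/w1.png

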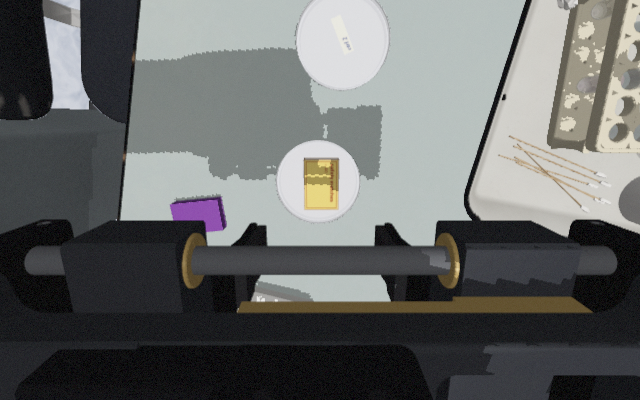

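The wrist view shows the yellow matchbox at about (321,184) on its dish, centred between the fingers and aligned with them. The purple box is at (198,215) and the bare dish at (342,40). The choice is confirmed, so I'll descend.

arm_command(xyz=[[0.001, 0.001, -0.03], [0.001, 0.001, -0.06], [0.001, 0.001, -0.09], [0.001, 0.001, -0.11], [0.001, 0.001, -0.12], [0.001, 0.001, -0.1295], [0.001, 0.001, -0.1295], [0.001, 0.001, -0.1295]], rot=[[0, 0, 0], [0, 0, 0], [0, 0, 0], [0, 0, 0], [0, 0, 0], [0, 0, 0], [0, 0, 0], [0, 0, 0]])

```text
time: 3.52
ee_pos: [0.5808, 0.1934, 0.0213]
eef_rot: [0.615, 0.788, 0.0, 0.0]
ft_force: [0.3, -0.2, -0.3]
width: 0.0611
grip_force: 0.0
```

arm_command(xyz=[[0, 0, 0], [0, 0, 0], [0, 0, 0], [0, 0, 0], [0, 0, 0], [0, 0, 0], [0, 0, 0], [0, 0, 0]], rot=[[0, 0, 0], [0, 0, 0], [0, 0, 0], [0, 0, 0], [0, 0, 0], [0, 0, 0], [0, 0, 0], [0, 0, 0]], grip=0.3, squeeze=8)

```text
time: 4.18
ee_pos: [0.5802, 0.1932, 0.0205]
eef_rot: [0.615, 0.788, 0.0, 0.0]
ft_force: [0.0, -0.6, 0.6]
width: 0.0271
grip_force: 0.0
```

Run:
```python
from m import *
s=r.read_state();print(s['width'],s['grip_force'],s['ft_force'])
im=snap('scene','s2.png',(220,130,380,250),5)
im=snap('top')
cm=r.camera_model('top')
for d in r.spot_point('matchbox','top')[:3]: P=w(cm,d['at']); print(d['conf'],P.round(4))
```

```text
0.027073694618916854 0.0 [ 0.00528281 -0.59735187  0.58588327]
0.73 [ 0.6013 -0.1095  0.    ]
0.53 [0.4556 0.1224 0.0062]
```

View pics/s2.png

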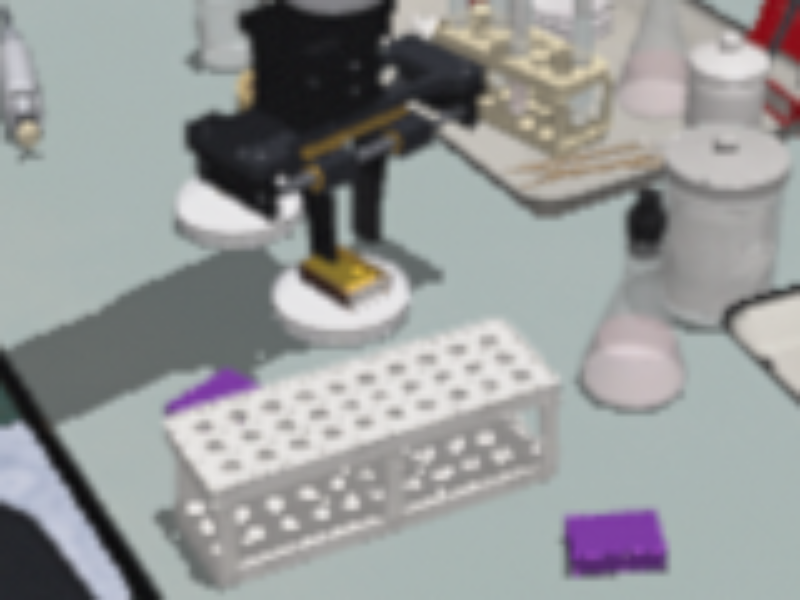

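Run:
```python
from m import *
cm=r.camera_model('scene'); s=r.read_state(); t=s['ee_pos']
f=lambda P:(np.round((np.array(px(cm,P))-[220,130])*5)).tolist()
print('tcp',f(t),'f1',f(t+[.0135,.0034,0]),'f2',f(t-[.0135,.0034,0]),'boxtop corners',[f([x/1e3,y/1e3,.032]) for x,y in((558,213),(570,166),(602,174),(590,221))], 'dish',f([.5776,.1906,.016]))
im=r.camera('scene')
st,c,rc,P=box(im,cm); print(st,c,rc,cv2.boxPoints(rc).round())
```

```text
tcp [344.0, 279.0] f1 [360.0, 271.0] f2 [328.0, 287.0] boxtop corners [[300.0, 259.0], [348.0, 288.0], [386.0, 269.0], [338.0, 241.0]] dish [343.0, 287.0]
[281, 180, 15, 8, 54] [0.57714879 0.18668314] ((577.4955444335938, 190.36660766601562), (29.052413940429688, 45.48950958251953), 10.974145889282227) [[559. 210.]
 [568. 165.]
 [596. 171.]
 [587. 215.]]
```

arm_command(xyz=[[0, 0, 0], [0, 0, 0], [0, 0, 0], [0, 0, 0], [0, 0, 0]], rot=[[0, 0, 0], [0, 0, 0], [0, 0, 0], [0, 0, 0], [0, 0, 0]], grip=0.7)

```text
time: 4.8
ee_pos: [0.5802, 0.1932, 0.0205]
eef_rot: [0.615, 0.788, 0.0, 0.0]
ft_force: [-0.1, 0.6, -0.2]
width: 0.0517
grip_force: 0.0
```

Run:
```python
from m import *
s=r.read_state(); cm=r.camera_model('scene'); t=s['ee_pos'];print(t,s['width'],s['ft_force'])
im=snap('scene')
f=lambda P:np.array(px(cm,P))
c=cv2.resize(im[150:210,250:320],None,fx=10,fy=10,interpolation=cv2.INTER_CUBIC)[...,::-1].copy()
for sg in(1,-1):
  for z,col in((0,(0,0,255)),(.01,(0,255,0)),(.02,(255,0,0))):
    q=((f(t+np.array([.97*.03*sg,.24*.03*sg,z]))-[250,150])*10).astype(int); cv2.circle(c,tuple(map(int,q)),5,col,-1)
cv2.imwrite('pics/s3.png',c)
```

```text
[0.58024185 0.19316715 0.02046562] 0.051653313556284365 [-0.06839464  0.56644565 -0.18074597]
```

View pics/s3.png

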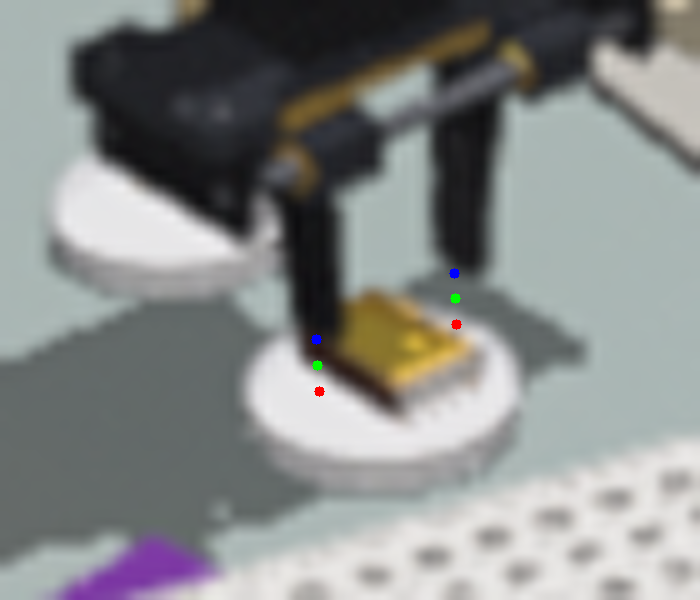

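Seen in 10x zoom, the fingertips sit some 15 mm above the TCP when part open (tips at (318,362) and (465,272), against the TCP level marked in red). The fingers therefore closed above the box, which did not move. I'll go lower.

arm_command(xyz=[[-0.0005, 0.001, 0], [-0.0005, 0.001, -0.004], [-0.0005, 0.001, -0.008], [-0.0005, 0.001, -0.0125], [-0.0005, 0.001, -0.0125]], rot=[[0, 0, 0], [0, 0, 0], [0, 0, 0], [0, 0, 0], [0, 0, 0]], grip=0.65)

```text
time: 5.27
ee_pos: [0.579, 0.1939, 0.0066]
eef_rot: [0.615, 0.788, -0.001, -0.0]
ft_force: [0.1, -0.4, -0.5]
width: 0.0564
grip_force: 0.0
```

arm_command(xyz=[[0, 0, 0], [0, 0, 0], [0, 0, 0], [0, 0, 0], [0, 0, 0], [0, 0, 0], [0, 0, 0], [0, 0, 0]], rot=[[0, 0, 0], [0, 0, 0], [0, 0, 0], [0, 0, 0], [0, 0, 0], [0, 0, 0], [0, 0, 0], [0, 0, 0]], grip=0.3, squeeze=8)

```text
time: 5.93
ee_pos: [0.5798, 0.1942, 0.008]
eef_rot: [0.615, 0.788, 0.0, 0.0]
ft_force: [0.2, 0.8, 0.4]
width: 0.0268
grip_force: 0.0
```

Run:
```python
from m import *
s=r.read_state(); cm=r.camera_model('scene'); t=s['ee_pos'];print(t,s['width'],s['ft_force'])
im=snap('scene'); f=lambda P:np.array(px(cm,P))
c=cv2.resize(im[150:210,250:320],None,fx=10,fy=10,interpolation=cv2.INTER_CUBIC)[...,::-1].copy()
for sg in(1,-1):
  for z,col in((0,(0,0,255)),(.01,(0,255,0)),(.02,(255,0,0))):
    q=((f(t+np.array([.97*.0135*sg,.24*.0135*sg,z]))-[250,150])*10).astype(int); cv2.circle(c,tuple(map(int,q)),4,col,-1)
cv2.imwrite('pics/s4.png',c)
st,cc,rc,P=box(im,cm); print(st,cc,rc)
```

```text
[0.57977986 0.19416243 0.00799891] 0.026767860171554286 [0.17071341 0.78729866 0.36837796]
[288, 180, 8, 8, 41] [0.58195974 0.18422595] ((586.5526123046875, 185.42105102539062), (43.38916015625, 23.051658630371094), 63.575584411621094)
```

View pics/s4.png

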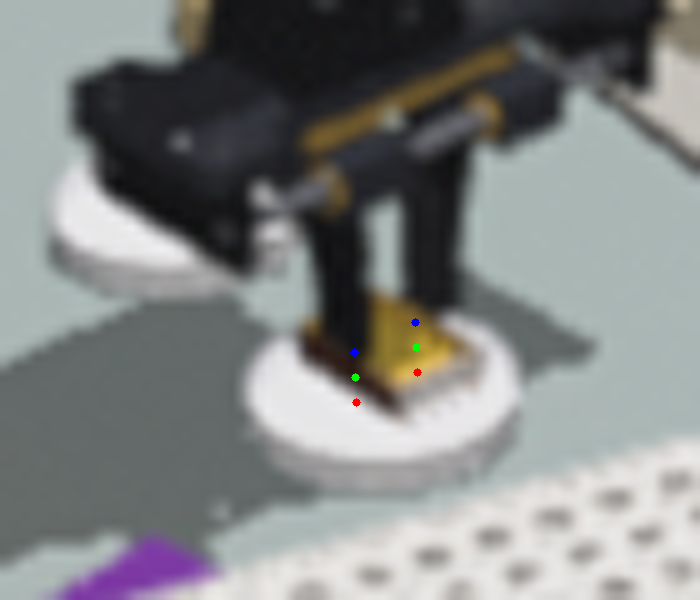

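Shut to 27 mm, the fingertips (about (345,352) and (430,305)) are still at the level of the box top, so they lie over 20 mm above the reported TCP. I'll lower further in guarded steps.

arm_command(xyz=[[0, 0, 0], [0, 0, 0], [0, 0, 0], [0, 0, 0], [0, 0, -0.003], [0, 0, -0.006], [0, 0, -0.009], [0, 0, -0.009]], rot=[[0, 0, 0], [0, 0, 0], [0, 0, 0], [0, 0, 0], [0, 0, 0], [0, 0, 0], [0, 0, 0], [0, 0, 0]], grip=0.65)

```text
time: 6.65
ee_pos: [0.5792, 0.194, -0.002]
eef_rot: [0.615, 0.788, -0.001, -0.0]
ft_force: [-0.8, -0.0, 0.6]
width: 0.0562
grip_force: 0.0
```

arm_command(xyz=[[0, 0, 0], [0, 0, 0], [0, 0, 0], [0, 0, 0], [0, 0, 0], [0, 0, 0], [0, 0, 0]], rot=[[0, 0, 0], [0, 0, 0], [0, 0, 0], [0, 0, 0], [0, 0, 0], [0, 0, 0], [0, 0, 0]], grip=0.3)

```text
time: 7.23
ee_pos: [0.5798, 0.1942, -0.0009]
eef_rot: [0.615, 0.788, 0.0, 0.0]
ft_force: [0.6, -0.1, 1.1]
width: 0.0372
grip_force: 8.0
```

arm_command(xyz=[[0, 0, 0], [0, 0, 0.004], [0, 0, 0.012], [0, 0, 0.03], [0, 0, 0.05], [0, 0, 0.06], [0, 0, 0.06]], rot=[[0, 0, 0], [0, 0, 0], [0, 0, 0], [0, 0, 0], [0, 0, 0], [0, 0, 0], [0, 0, 0]], squeeze=12)

```text
time: 7.82
ee_pos: [0.5815, 0.1948, 0.062]
eef_rot: [0.615, 0.788, 0.002, 0.001]
ft_force: [0.3, -0.3, 0.1]
width: 0.037
grip_force: 12.0
```

Run:
```python
from m import *
s=r.read_state(); cm=r.camera_model('scene'); t=s['ee_pos'];print(t,s['width'],s['grip_force'])
im=snap('scene'); f=lambda P:np.array(px(cm,P))
c=cv2.resize(im[130:210,240:330],None,fx=7,fy=7,interpolation=cv2.INTER_CUBIC)[...,::-1].copy()
cv2.imwrite('pics/s5.png',c)
c=r.camera_model('wrist'); r.camera('wrist'); print([(d['conf'],w(c,d['at']).round(4)) for d in r.spot_point('matchbox','wrist')])
```

```text
[0.58148967 0.19479263 0.06200157] 0.037019699786667776 11.999975144863129
[(0.59, array([0.5822, 0.1943, 0.0752]))]
```

View pics/s5.png

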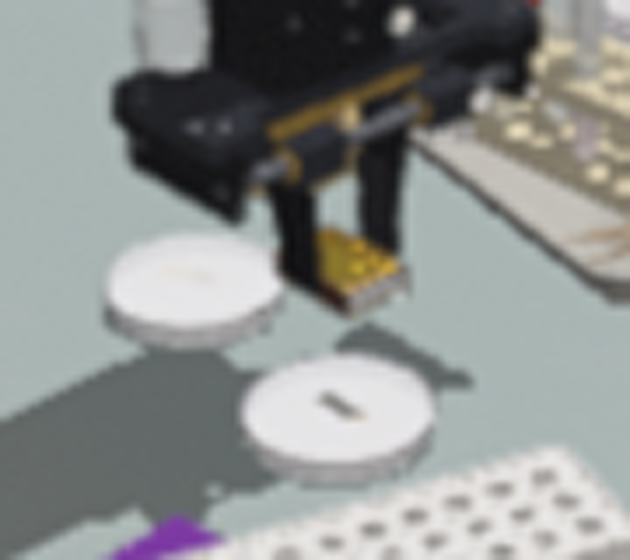

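The matchbox is lifted level, off the bare dish. Next I'll lay it on the bench at about (0.43, 0.26).

arm_command(xyz=[[-0.03, 0.013, 0], [-0.06, 0.026, 0], [-0.09, 0.04, 0], [-0.12, 0.053, 0], [-0.14, 0.062, 0], [-0.15, 0.066, -0.01], [-0.15, 0.066, -0.035], [-0.15, 0.066, -0.055], [-0.15, 0.066, -0.065], [-0.15, 0.066, -0.07], [-0.15, 0.066, -0.073], [-0.15, 0.066, -0.075], [-0.15, 0.066, -0.0755], [-0.15, 0.066, -0.0755]], rot=[[0, 0, 0], [0, 0, 0], [0, 0, 0], [0, 0, 0], [0, 0, 0], [0, 0, 0], [0, 0, 0], [0, 0, 0], [0, 0, 0], [0, 0, 0], [0, 0, 0], [0, 0, 0], [0, 0, 0], [0, 0, 0]])

```text
time: 9.13
ee_pos: [0.4303, 0.2604, -0.016]
eef_rot: [0.616, 0.788, 0.001, 0.0]
ft_force: [-0.6, 0.8, -0.9]
width: 0.0374
grip_force: 12.0
```

arm_command(xyz=[[0, 0, 0], [0, 0, 0], [0, 0, 0], [0, 0, 0], [0, 0, 0.01], [0, 0, 0.04], [0, 0, 0.08], [0, 0, 0.12], [0, 0, 0.16], [0, 0, 0.16]], rot=[[0, 0, 0], [0, 0, 0], [0, 0, 0], [0, 0, 0], [0, 0, 0], [0, 0, 0], [0, 0, 0], [0, 0, 0], [0, 0, 0], [0, 0, 0]], grip=0.7)

```text
time: 9.97
ee_pos: [0.4332, 0.2624, 0.1522]
eef_rot: [0.616, 0.788, 0.006, 0.001]
ft_force: [0.8, 0.6, 0.7]
width: 0.061
grip_force: 0.0
```

Run:
```python
from m import *
s=r.read_state(); print(s['time'],s['ee_pos'],s['width'])
cm=r.camera_model('wrist'); im=snap('wrist'); st,c,rc,P=box(im,cm,.016); print(st,rc)
for cam in ('scene','wrist','top'):
    cm=r.camera_model(cam); im=snap(cam)
    for l in('matchbox','dish','other_dish','lens_center','handle_grip'): print(cam,l,[(round(d['conf'],2),w(cm,d['at']).round(4).tolist()) for d in r.spot_point(l,cam)[:3]])
    if cam=='top':
        for nm,u0,v0 in (('dish',264,198),('other',214,202)):
            g=cv2.cvtColor(im,cv2.COLOR_RGB2GRAY)[v0-24:v0+24,u0-24:u0+24]
            h=cv2.HoughCircles(cv2.resize(g,None,fx=4,fy=4,interpolation=cv2.INTER_CUBIC),cv2.HOUGH_GRADIENT,1,200,param1=120,param2=15,minRadius=56,maxRadius=72)
            if h is not None:
                a=h[0,0]; print(nm,a,ray(cm,(a[0]+.5)/4-.5+u0-24,(a[1]+.5)/4-.5+v0-24,.016).round(4))
```

```text
9.9667 [0.43315206 0.26235926 0.15223544] 0.06098489090824614
[301, 161, 31, 41, 475] ((429.3321533203125, 264.4991760253906), (32.110260009765625, 43.76765060424805), 13.111342430114746)
scene matchbox [(0.65, [0.5978, -0.1055, -0.0002]), (0.57, [0.4278, 0.2604, 0.0021]), (0.57, [0.4555, 0.1233, 0.0007])]
scene dish [(0.71, [0.5763, 0.1877, 0.0028])]
scene other_dish [(0.78, [0.5654, 0.3348, -0.0081]), (0.68, [0.5933, -0.2839, 0.0089])]
scene lens_center [(0.8, [0.5938, -0.2854, 0.0054])]
scene handle_grip [(0.87, [0.517, -0.2684, 0.0103]), (0.43, [0.5666, 0.3351, -0.0049])]
wrist matchbox [(0.95, [0.4539, 0.1208, 0.0035]), (0.66, [0.432, 0.2648, -0.0042])]
wrist dish []
wrist other_dish [(0.57, [0.5695, 0.338, -0.0025])]
wrist lens_center []
wrist handle_grip [(0.37, [0.5654, 0.3386, -0.0018])]
top matchbox [(0.82, [0.4572, 0.1218, 0.0046]), (0.8, [0.6012, -0.1107, 0.003])]
top dish [(0.66, [0.5765, 0.1883, 0.0018]), (0.41, [0.5206, -0.27, 0.0114])]
top other_dish [(0.94, [0.5633, 0.3352, -0.0003])]
top lens_center [(0.67, [0.5978, -0.2859, 0.0052])]
top handle_grip [(0.59, [0.5191, -0.2709, 0.0094]), (0.45, [0.7234, -0.245, -0.0003])]
dish [ 95.5 101.5  62.1] [0.5754 0.1917 0.016 ]
```

The matchbox lies flat at (0.429, 0.262), clear of both dishes. Now to the magnifier: handle at about (0.518, -0.269), yaw about -10.5°.

arm_command(xyz=[[0.005, -0.03, 0], [0.01, -0.06, 0], [0.016, -0.095, 0], [0.022, -0.13, 0], [0.028, -0.17, 0], [0.035, -0.21, 0], [0.042, -0.25, 0], [0.048, -0.29, 0], [0.055, -0.33, 0], [0.061, -0.37, 0], [0.068, -0.41, 0], [0.075, -0.45, 0], [0.081, -0.49, 0], [0.086, -0.515, 0], [0.088, -0.5295, 0], [0.088, -0.5295, 0], [0.088, -0.5295, 0], [0.088, -0.5295, 0], [0.088, -0.5295, 0], [0.088, -0.5295, 0]], rot=[[0, 0, 0.07], [0, 0, 0.14], [0, 0, 0.22], [0, 0, 0.3], [0, 0, 0.38], [0, 0, 0.46], [0, 0, 0.54], [0, 0, 0.62], [0, 0, 0.7], [0, 0, 0.78], [0, 0, 0.86], [0, 0, 0.94], [0, 0, 1.02], [0, 0, 1.09], [0, 0, 1.141], [0, 0, 1.141], [0, 0, 1.141], [0, 0, 1.141], [0, 0, 1.141], [0, 0, 1.141]], grip=0.5)

```text
time: 12.58
ee_pos: [0.5181, -0.268, 0.1436]
eef_rot: [0.092, 0.996, 0.0, 0.0]
ft_force: [-1.0, 0.1, 0.5]
width: 0.0435
grip_force: 0.0
```

Run:
```python
from m import *
s=r.read_state(); q=s['eef_rot'];print(s['time'],s['ee_pos'],q,np.degrees(2*np.arctan2(q[1],q[0]))-90,np.round(s['joint_positions'],2))
cm=r.camera_model('wrist'); im=snap('wrist','w6.png')
for l in('lens_center','handle_grip'): print(l,[(round(d['conf'],2),w(cm,d['at']).round(4).tolist()) for d in r.spot_point(l,'wrist')[:3]])
for P in([.518,-.2693,.016],[.452,-.257,.014],[.596,-.284,.012]): print(np.round(px(cm,P)))
```

```text
12.5833 [ 0.51810637 -0.26796587  0.14357522] [9.16543073e-02 9.95790810e-01 3.64779150e-04 1.29534951e-04] 79.4824285422252 [-0.13  0.31  0.64  1.68 -0.2   1.22  1.94]
lens_center [(0.69, [0.5939, -0.2819, 0.0035]), (0.34, [0.4983, 0.0052, -0.0016])]
handle_grip [(0.63, [0.516, -0.2711, 0.0092])]
[319. 185.]
[319. 119.]
[319. 253.]
```

View pics/w6.png

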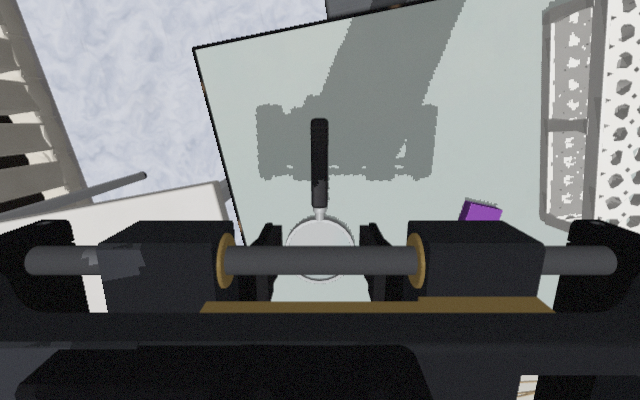

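The wrist view shows the handle vertical at column 319 (rows 118–207), with the lens centred below at (320,250). The gripper is aligned, so I'll make a guarded descent.

arm_command(xyz=[[0, 0, -0.03], [0, 0, -0.065], [0, 0, -0.1], [0, 0, -0.125], [0, 0, -0.14], [0, 0, -0.15], [0, 0, -0.155], [0, 0, -0.1585], [0, 0, -0.1585], [0, 0, -0.1585]], rot=[[0, 0, 0], [0, 0, 0], [0, 0, 0], [0, 0, 0], [0, 0, 0], [0, 0, 0], [0, 0, 0], [0, 0, 0], [0, 0, 0], [0, 0, 0]], grip=0.45)

```text
time: 13.57
ee_pos: [0.5184, -0.2696, -0.0141]
eef_rot: [0.092, 0.996, -0.0, 0.001]
ft_force: [0.5, -0.4, -0.6]
width: 0.0392
grip_force: 0.0
```

arm_command(xyz=[[0, 0, -0.002], [0, 0, -0.003], [0, 0, -0.003]], rot=[[0, 0, 0], [0, 0, 0], [0, 0, 0]])

```text
time: 13.82
ee_pos: [0.5179, -0.2693, -0.0178]
eef_rot: [0.092, 0.996, 0.0, 0.0]
ft_force: [-0.2, 0.3, 0.5]
width: 0.0393
grip_force: 0.0
```

arm_command(xyz=[[0, 0, 0], [0, 0, 0], [0, 0, 0], [0, 0, 0], [0, 0, 0], [0, 0, 0], [0, 0, 0], [0, 0, 0]], rot=[[0, 0, 0], [0, 0, 0], [0, 0, 0], [0, 0, 0], [0, 0, 0], [0, 0, 0], [0, 0, 0], [0, 0, 0]], grip=0.05, squeeze=30)

```text
time: 14.48
ee_pos: [0.5178, -0.2693, -0.018]
eef_rot: [0.092, 0.996, 0.0, 0.0]
ft_force: [-0.7, -0.2, 0.6]
width: 0.0176
grip_force: 30.0
```

arm_command(xyz=[[0, 0, 0.003], [0, 0, 0.01], [0, 0, 0.025], [0, 0, 0.045], [0, 0, 0.07], [0, 0, 0.095], [0, 0, 0.12], [0, 0, 0.14], [0, 0, 0.15], [0, 0, 0.15], [0, 0, 0.15]], rot=[[0, 0, 0], [0, 0, 0], [0, 0, 0], [0, 0, 0], [0, 0, 0], [0, 0, 0], [0, 0, 0], [0, 0, 0], [0, 0, 0], [0, 0, 0], [0, 0, 0]])

```text
time: 15.4
ee_pos: [0.5177, -0.2691, 0.1316]
eef_rot: [0.092, 0.996, 0.0, 0.0]
ft_force: [-0.2, 0.5, -1.0]
width: 0.017
grip_force: 30.0
```

```bash
cat > k.py <<'E'
from m import *
s=r.read_state(); t=s['ee_pos'];print(s['time'],t,s['width'],s['grip_force'])
for cam in('scene','top','wrist'):
    cm=r.camera_model(cam); r.camera(cam)
    for l in('lens_center','handle_grip'): print(cam,l,[(round(d['conf'],2),w(cm,d['at']).round(4).tolist()) for d in r.spot_point(l,cam)[:2]])
E
python3 k.py
```

```text
15.4 [ 0.51770722 -0.26912962  0.13162767] 0.017049343784574626 29.999171197414398
scene lens_center [(0.71, [0.5975, -0.2822, 0.1575])]
scene handle_grip [(0.78, [0.5164, -0.2662, 0.1551])]
top lens_center [(0.78, [0.596, -0.2838, 0.1548])]
top handle_grip []
wrist lens_center []
wrist handle_grip [(0.76, [0.5161, -0.2686, 0.1587])]
```

arm_command(xyz=[[0, 0.008, 0], [-0.001, 0.022, 0], [-0.002, 0.045, 0], [-0.003, 0.075, 0], [-0.004, 0.105, 0], [-0.006, 0.135, 0], [-0.007, 0.165, 0], [-0.008, 0.195, 0], [-0.01, 0.225, 0], [-0.011, 0.255, 0], [-0.012, 0.285, 0], [-0.013, 0.315, 0], [-0.015, 0.345, 0], [-0.016, 0.375, 0], [-0.017, 0.405, 0], [-0.018, 0.43, 0], [-0.019, 0.45, 0], [-0.0195, 0.465, 0], [-0.0195, 0.472, 0], [-0.0195, 0.474, 0]], rot=[[0, 0, 0], [0, 0, 0], [0, 0, 0], [0, 0, 0], [0, 0, 0], [0, 0, 0], [0, 0, 0], [0, 0, 0], [0, 0, 0], [0, 0, 0], [0, 0, 0], [0, 0, 0], [0, 0, 0], [0, 0, 0], [0, 0, 0], [0, 0, 0], [0, 0, 0], [0, 0, 0], [0, 0, 0], [0, 0, 0]])

```text
time: 17.52
ee_pos: [0.498, 0.2057, 0.1319]
eef_rot: [0.092, 0.996, -0.0, -0.0]
ft_force: [0.2, -1.0, -1.0]
width: 0.0173
grip_force: 30.0
```

arm_command(xyz=[[0, 0, -0.01], [0, 0, -0.025], [0, 0, -0.04], [0, 0, -0.05], [0, 0, -0.055], [0, 0, -0.055], [0, 0, -0.055]], rot=[[0, 0, 0], [0, 0, 0], [0, 0, 0], [0, 0, 0], [0, 0, 0], [0, 0, 0], [0, 0, 0]])

```text
time: 18.1
ee_pos: [0.4985, 0.2041, 0.0771]
eef_rot: [0.093, 0.996, -0.0, 0.0]
ft_force: [0.8, 0.4, 0.1]
width: 0.0175
grip_force: 30.0
```

```bash
python3 k.py
python3 - <<'E'
from m import *
for cam in('scene','wrist'):
    cm=r.camera_model(cam); im=snap(cam,'f_'+cam+'.png')
    print([(round(d['conf'],2),w(cm,d['at']).round(4).tolist()) for d in r.spot_point('dish',cam)[:3]])
a=cv2.imread('pics/f_scene.png')[140:240,230:350]; b=cv2.imread('pics/f_wrist.png')
o=np.vstack([cv2.resize(a,(480,400),interpolation=2)[:,:], ]); o=np.hstack([o,cv2.resize(b[:260,210:430],(320,400))]); cv2.imwrite('pics/f1.png',o)
E
```

```text
18.1 [0.49851711 0.20412417 0.0771482 ] 0.017511183700737835 29.99921143054962
scene lens_center []
scene handle_grip [(0.95, [0.5019, 0.2044, 0.1034])]
top lens_center [(0.63, [0.575, 0.1878, 0.1022])]
top handle_grip []
wrist lens_center []
wrist handle_grip [(0.73, [0.4988, 0.2046, 0.1013])]
[(0.92, [0.5772, 0.1895, 0.0012])]
[(0.74, [0.579, 0.1916, -0.0079])]
```

View pics/f1.png

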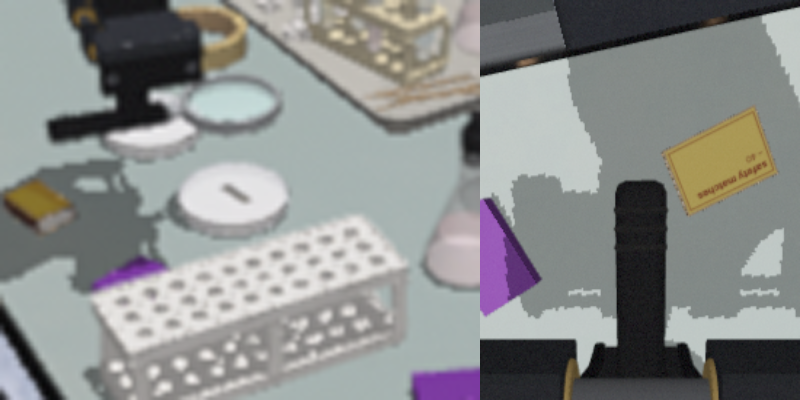

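The magnifier is held level. The dish was last seen bare and unmoved at about (0.577, 0.1895), and the lens is over it at (0.5766, 0.1896). The matchbox is lying clear on the bench. I'll descend to the final height.

arm_command(xyz=[[0, 0, -0.01], [0, 0, -0.022], [0, 0, -0.034], [0, 0, -0.044], [0, 0, -0.051], [0, 0, -0.056], [0, 0, -0.059], [0, 0, -0.06], [0, 0, -0.06], [0, 0, -0.06], [0, 0, -0.06], [0, 0, -0.06]], rot=[[0, 0, 0], [0, 0, 0], [0, 0, 0], [0, 0, 0], [0, 0, 0], [0, 0, 0], [0, 0, 0], [0, 0, 0], [0, 0, 0], [0, 0, 0], [0, 0, 0], [0, 0, 0]])

```text
time: 19.75
ee_pos: [0.4985, 0.2048, 0.0174]
eef_rot: [0.092, 0.996, 0.0, 0.0]
ft_force: [0.0, -0.3, -1.0]
width: 0.0179
grip_force: 30.0
```

```bash
python3 k.py
python3 - <<'E'
from m import *
cm=r.camera_model('scene'); im=snap('scene'); im2=snap('top')
print([(d['conf'],w(cm,d['at']).round(4).tolist()) for d in r.spot_point('dish','scene')])
a=cv2.resize(im[150:220,240:340],(500,350),interpolation=2); b=cv2.resize(im2[170:240,190:290],(300,210),interpolation=2)
b=np.vstack([b,np.zeros((140,300,3),np.uint8)]); cv2.imwrite('pics/g.png',np.hstack([a,b])[...,::-1])
E
```

```text
19.75 [0.49853024 0.20481861 0.01739492] 0.017852425701739276 29.999147951602936
scene lens_center [(0.85, [0.5765, 0.1898, 0.0423])]
scene handle_grip [(0.87, [0.4973, 0.2046, 0.0461])]
top lens_center [(0.72, [0.5767, 0.1877, 0.0409])]
top handle_grip []
wrist lens_center []
wrist handle_grip [(0.64, [0.4963, 0.2049, 0.0457])]
[(0.67, [0.5788, 0.1868, -0.0001])]
```

View pics/g.png

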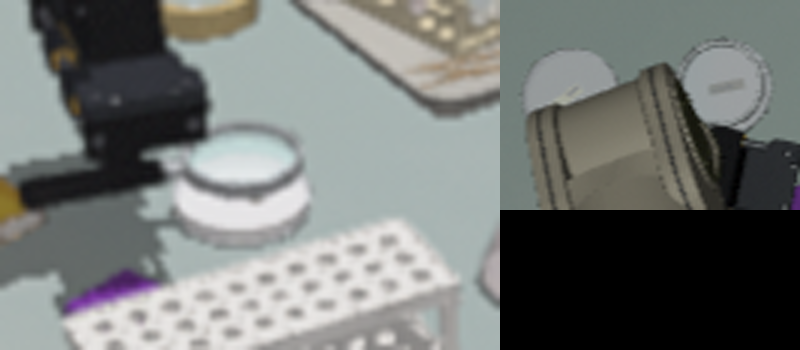

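The scene crop shows the lens (240,160) level above the dish (240,205) with a clear gap. In the top crop the rim is concentric with the dish at (725,85). The lens centre is at z ≈ 0.041, so the rim is about 19 mm above the lid.

```bash
python3 -c "
from bench import r
print(r.close_job())"
```

```text
the job is handed in; nothing more can be done
None
```

The job is handed in: the matchbox lies flat on the bench clear of both dishes, and the arm is holding the magnifier level and centred, with the rim about 19 mm above the lid of the dish that was under the matchbox.

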